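# Lock the tube rotator for loading

### The arm

A 6-joint arm with a two-finger parallel gripper is mounted at the origin on the work surface. World frame = base frame: x ahead of the robot, y to its left, z up, the work surface at z = 0. Lengths are in m, angles in degrees, forces in N, time in s.
With the tool pointing down it reaches from about 0.325 to 0.775 m from the base axis. Payload 5.5 kg.
Tool frame: the origin (TCP) lies at the very end of the fingers, on their centre line; the grasp point (between the pads) lies behind it (robot.grasp_offset is the z of the grasp point in the tool frame, in m); z points along the fingers, y is the line along which they close (so a half turn about z gives the same grasp; the last joint's range is limited). The gripper opens to 88 mm and grips with 3 to 60 N. Pads are 20 mm wide; open, the fingers measure 115 mm over their backs; the gripper's body (75 mm by 178 mm) begins 61 mm behind the grasp point.
Start: joints at [-71.545, 5.22, 70.514, -0, 104.267, -3.249], TCP at [0.222, -0.557, 0.223] pointing down, gripper open.
Joint ranges: [-164.24, 164.24], [-49.07, 125.15], [9.68, 141.18], [-86.29, 266.29], [3.28, 154.24], [-151.56, 151.56]. Speed limits (degrees/s): [147.25, 147.25, 172.46, 180, 180, 180].

### API

Orientations are given as a 3x3 rotation matrix whose columns are the frame's x, y, z axes.
In Python, from cell import telemetry, viewer, job_done, nets, robot gives the robot as it stands.
- The arm moves only by the tool servo_tool, never from a script. Its argument "motion" is a list of rows, each an object of numbers: "x", "y", "z": the shift along the world's x, y, z normalised to -1 to 1, where 1 is 0.03 m; "rx", "ry", "rz": the turn, a rotation vector about the world's x, y, z normalised to -1 to 1, where 1 is 45 degrees; "jaw": the opening, from -1 (shut) to 1 (fully open). In form: [{"x": .., "y": .., "z": .., "rx": .., "ry": .., "rz": .., "jaw": ..}, ...]. A call has 1 to 20 rows; each row shifts and turns the commanded pose from where the row before left it; what a row does not reach is not made up. A row lasts 1/12 s, in which the tool goes at most 41.7 mm and 7.16 degrees, less where a joint would pass 70% of its speed; a pose out of reach is approached as far as the arm can. A call with a number of a shift or a turn outside -1 to 1 is refused whole. A call with a gripper value outside its range is refused whole. The fingers move at their own pace and stop on an object; the grip force is fixed at half the most. Time passes only in rows, so rows that do not move let the fingers close. It gives the time, the measured TCP pose, the force, the opening and the grip force at its end, in the units of the state.
- telemetry.observe(): the state, without advancing time (a new reading comes with each control period).
- viewer.grab_frame(name): name is "scene" or "top"; returns a dict with "color" (400x640x3 uint8, red, green, blue), "depth" (400x640 float32, m along the optical axis (not along the pixel's ray), 0 where there is no reading), "camera_matrix" (3x3 intrinsics, pixels), "world_to_cam" (4x4, takes a point from world to camera coordinates). Camera axes: x right, y down, z forward; pixel columns grow to the right and rows downward; lengths in m; the calibration is good to about 2 mm. A picture is of the moment at which its call begins.
- job_done(): hands the job in; it is judged then, once.
Trained networks look in the newest picture that a camera, given by its name, has taken for a name from the list of things; names that differ only in an ending like _2 or _b are one class to them, and where a whole thing is asked for, a point or a joint stands for the part that bears it (a point fixed in the world has none). Each returns a list of dicts, best first, with "p" (0 to 1); they miss things now and then, are a little off and sometimes report something else, mostly with a low value. They report only what shows in the picture. A call takes as long as a camera call. They do not tell look-alikes from the thing itself.
- nets.silhouettes(camera, target): "region" (400x640 bool, what is visible of it) and "bbox" ([left, top, right, bottom] in pixels, round what is visible of it).
The state is a dict: "t": time; "qpos": joint angles; "qvel": joint speeds; "effort": joint torques, N m; "tool_pos": TCP position; "tcp_rot": TCP orientation; "force": force on the tool from outside, world axes, zero at the start; "wrist_torque": the same for the moment, N m; "width": finger opening in m; "finger_force": force on a finger pad.
Only numpy, scipy, OpenCV 4.12 (cv2) and the standard library are available. Lean on these libraries where they do the work, as an engineer would, in place of code of your own. Each camera call takes 0.05 s, during which the arm holds its last target. There are 200 camera calls.

### The job

The tube rotator has to be locked so that its wheel can be loaded: turn the wheel until one of its three lock holes stands over the hole in the lug that sticks out below the wheel's rim, then take the lock pin out of the tube rack and push it through both holes until its collar sits on the wheel. Leave the pin in and let go of it; leave the capped tubes standing in the rack, and do not knock or push the bottles about.

Things in the scene. Friction and masses are not known exactly. Their poses are not given: they have to be found in the camera images.
- rotator: Tube rotator, standing fast on the bench: white base 215 x 170 x 48 mm with a yoke carrying a white motor head whose spindle leans 30 degrees from vertical towards the base's front (the control strip, -x of this body). Origin: centre of the underside, directly below the spindle; z up. The wheel's underside crosses the spindle 190 mm up.
- wheel (a joint): Turn of the wheel about its spindle, rad, positive counter-clockwise as seen looking down on the wheel's face; 0 when lock hole a stands over the lug hole. Turns freely without stops, against about 0.08 N m of drag, and stays where it is left. Microtubes in clips lie on the face up to 14 mm high, 66 to 108 mm from the spindle, at least 36 degrees round from any lock hole.
- hub_grip (a point): The wheel's hub grip: a dark fluted round knob, 40 mm across and 42 mm tall, in the middle of the pale 224 mm wheel. The point is on the spindle, 14 mm below the knob's top and 28 mm above the wheel's face. z is the spindle, pointing out of the wheel's face. The knob turns with the wheel.
- lug_hole (a point): Centre of the upper mouth of the 14 mm hole in the fixed dark steel lug, 96 mm from the spindle, on the low front side of the wheel. The lug is 34 mm wide, 10 mm thick, passes 2 mm under the wheel and sticks out 30 mm past its rim, with a white index line. z is the hole's axis, parallel to the spindle, pointing up and out; x points up the slope to the spindle. The wheel's upper face is 10 mm above this point along z. Below the lug is free space.
- lock_a (a point): Lock hole a of the wheel: 14 mm hole with a steel bush, straight through the 8 mm thick wheel, 96 mm from the spindle. The point is on the hole's axis at the wheel's underside; lined up, it is 2 mm above lug_hole. z is the hole's axis, out of the face.
- lock_b (a point): Lock hole b, the same, 120 degrees counter-clockwise from a looking down on the face.
- lock_c (a point): Lock hole c, the same, 120 degrees clockwise from a looking down on the face.
- pin_grip (a point): Lock pin, upright in a hole of the rack, 87 mm long, 70 g. Upwards: steel shaft 12 mm thick, 36 mm long, last 7 mm tapered to 5 mm; collar 28 mm across, 5 mm thick, resting on the rack's top; 12 mm of 15 mm neck; dark round grip 20 mm across, 34 mm long. Point: middle of the grip, 34 mm above the collar's underside, 70 mm above the tip. z from tip to grip. No tube within 70 mm along the rack's x or y.
- pin_shoulder (a point): The same pin: centre of its collar's underside, 34 mm below pin_grip on the axis. With the pin fully home it is 10 mm above lug_hole along the hole's axis.
- rack: Orange plastic tube rack, fixed, 152 x 104 x 62 mm, 6 x 4 holes of 18 mm at 24 mm pitch; open below its top plate. Origin: centre of the underside, x along its length, z up. The pin and four capped tubes stand in its holes in any order.
- tube1_cap (a point): A capped clear tube in the rack, 16 mm thick, 82 mm tall, with a white cap 19 mm across; it stands 25 mm out of the rack. The point is on the axis in the cap, 75 mm above the tube's foot. To be left standing in the rack.
- tube2_cap (a point): A capped clear tube in the rack, 16 mm thick, 82 mm tall, with a white cap 19 mm across; it stands 25 mm out of the rack. The point is on the axis in the cap, 75 mm above the tube's foot. To be left standing in the rack.
- tube3_cap (a point): A capped clear tube in the rack, 16 mm thick, 82 mm tall, with a white cap 19 mm across; it stands 25 mm out of the rack. The point is on the axis in the cap, 75 mm above the tube's foot. To be left standing in the rack.
- tube4_cap (a point): A capped clear tube in the rack, 16 mm thick, 82 mm tall, with a white cap 19 mm across; it stands 25 mm out of the rack. The point is on the axis in the cap, 75 mm above the tube's foot. To be left standing in the rack.
- wash_center (a point): Wash bottle with a bent blue spout, loose on the bench, 70 mm across, 196 mm tall; the point is on its axis 70 mm up. To be left alone.
- reagent_center (a point): Small amber bottle with a black cap, loose on the bench, 52 mm across, 95 mm tall; the point is on its axis half-way up. To be left alone.
There are look-alikes about, which are no part of the job. What is meant by the part that bears pin_grip is not red, and is the smaller of those in its own colour.

How it is judged (in metres and radians):
On the way, in this order (a step that is already met when the one before it is completed fails the run):
1. a lock hole of the wheel stands over the lug's hole, within about 4 mm (distance between any of lock_a, lock_b, lock_c and lug_hole below 0.0045 m), for 0.2 s.
2. the pin is through both holes with its collar on the wheel (z of pin_shoulder in the frame of lug_hole between 0.006 and 0.0135 m and x of pin_shoulder in the frame of lug_hole between -0.004 and 0.004 m and y of pin_shoulder in the frame of lug_hole between -0.004 and 0.004 m and angle between the z axis of pin_shoulder and the z axis of lug_hole, either way round below 0.15 rad), for 0.2 s.
At the end, for the whole second after the job is handed in: One lock hole stands over the lug's hole (within 4 mm), the pin stands through both with its axis within 0.15 rad of the hole's and its collar down on the wheel (no more than 3.5 mm of gap, within 4 mm of the hole's centre), let go and at rest; the four tubes still stand in their places in the rack (all of step 2 and distance between any of lock_a, lock_b, lock_c and lug_hole below 0.0045 m and linear speed of pin below 0.02 m/s and distance of each of tube1_cap, tube2_cap, tube3_cap, tube4_cap from where it was at the start of the episode below 0.03 m); the robot touches nothing.
It fails at once if a capped tube is pulled out or knocked over (distance of any of tube1_cap, tube2_cap, tube3_cap, tube4_cap from where it was at the start of the episode above 0.03 m or angle between any of tube1_cap, tube2_cap, tube3_cap, tube4_cap's own z axis and vertical above 0.4 rad).
It fails at once if a bottle is pushed away or knocked over (distance of any of wash_center, reagent_center from where it was at the start of the episode above 0.03 m).
It also fails if it takes over 64 s, if anything falls off the work surface, if the arm or the gripper's body presses on something with over 40 N, if the wrist force passes 120 N, or if a joint passes its speed limit or range.

## Working session

There is one attempt and no reset: what is moved stays moved. The work goes in short steps, Python scripts to look and compute and a tool call to move; the robot and the scene stay as the last step left them, time stands still between calls to the robot, and variables do not carry over. Pictures are saved under pics/ and viewed, at most 12 in all, crops included, and the job is handed in when it is done.

Besides the shell and the picture viewer there is one more tool, called after "Request:" as name([rows], argument=value, ...), one row to a line, values as JSON. servo_tool: Moves the arm, as the interface text tells. Its arguments: {"type":"object","properties":{"motion":{"type":"array"}},"required":["motion"]}

```bash
mkdir -p pics; ls; cat > h.py <<'E'
import numpy as np, cv2
from cell import telemetry, viewer, job_done, nets, robot
def cloud(f):
    K=f["camera_matrix"];T=np.linalg.inv(f["world_to_cam"]);d=f["depth"]
    v,u=np.mgrid[:400,:640];P=np.stack([(u-K[0,2])/K[0,0]*d,(v-K[1,2])/K[1,1]*d,d],-1)
    W=P@T[:3,:3].T+T[:3,3];W[d==0]=np.nan;return W
def proj(f,p):
    q=f["world_to_cam"][:3]@np.append(p,1);q=f["camera_matrix"]@q;return q[:2]/q[2]
def save(f,n,box=None,s=1):
    c=f["color"][...,::-1]
    if box: c=c[box[1]:box[3],box[0]:box[2]]
    cv2.imwrite("pics/"+n,cv2.resize(c,None,fx=s,fy=s,interpolation=cv2.INTER_CUBIC))
E
python3 - <<'E'
from h import *
s=telemetry.observe();print({k:np.round(v,3).tolist() for k,v in s.items()});print(robot.grasp_offset)
for c in("scene","top"):
    f=viewer.grab_frame(c);save(f,c+"0.png",s=1.25);W=cloud(f)
    print(c,np.linalg.inv(f["world_to_cam"])[:3].round(3).tolist())
    for t in("rotator","wheel","hub_grip","lug_hole","lock_a","pin_grip","rack","tube1_cap","wash_center","reagent_center"):
        try:
            for r in nets.silhouettes(c,t):
                m=r["region"];print(t,round(r["p"],2),np.round(r["bbox"]).tolist(),m.sum(),np.nanmedian(W[m],0).round(3))
        except Exception as e: print(t,e)
E
```

```text
pics
{'t': 0.0, 'qpos': [-71.546, 5.264, 70.581, 0.0, 104.264, -3.247], 'qvel': [-0.129, 0.003, -0.189, 0.011, 0.02, 0.013], 'effort': [-0.0, -44.647, -40.644, 0.07, 0.03, -0.0], 'tool_pos': [0.222, -0.557, 0.222], 'tcp_rot': [[0.929, 0.37, -0.001], [0.37, -0.929, 0.002], [0.0, -0.002, -1.0]], 'force': [-0.094, -0.117, -0.667], 'wrist_torque': [0.015, -0.02, -0.012], 'finger_force': 0.0, 'width': 0.088}
-0.0187
scene [[0.714, 0.426, -0.555, 0.98], [0.7, -0.426, 0.574, -0.42], [0.008, -0.798, -0.602, 0.56]]
rotator 0.71 [226.0, 189.0, 249.0, 231.0] 744 [ 0.403 -0.092  0.054]
rotator 0.56 [333.0, 111.0, 451.0, 253.0] 12028 [0.64  0.158 0.161]
wheel 0.74 [186.0, 245.0, 205.0, 269.0] 279 [ 0.501 -0.244  0.09 ]
wheel 0.7 [340.0, 109.0, 449.0, 192.0] 6834 [0.629 0.161 0.197]
hub_grip 0.71 [343.0, 108.0, 450.0, 194.0] 6853 [0.629 0.161 0.197]
lug_hole 0.67 [339.0, 108.0, 448.0, 201.0] 7095 [0.627 0.159 0.195]
lug_hole 0.65 [224.0, 186.0, 251.0, 231.0] 726 [ 0.403 -0.092  0.055]
lock_a 0.88 [341.0, 109.0, 450.0, 196.0] 6994 [0.629 0.162 0.196]
pin_grip 0.92 [186.0, 246.0, 205.0, 276.0] 349 [
[... 1033 characters left out ...]
lock_a 0.69 [170.0, 113.0, 288.0, 235.0] 10820 [0.61  0.179 0.204]
pin_grip 0.7 [369.0, 97.0, 414.0, 144.0] 1323 [ 0.754 -0.136  0.122]
pin_grip 0.63 [430.0, 240.0, 446.0, 252.0] 177 [ 0.491 -0.238  0.1  ]
pin_grip 0.62 [406.0, 294.0, 427.0, 314.0] 324 [ 0.374 -0.196  0.112]
pin_grip 0.54 [386.0, 240.0, 394.0, 255.0] 120 [ 0.488 -0.142  0.083]
pin_grip 0.45 [451.0, 267.0, 462.0, 277.0] 69 [ 0.44  -0.284  0.087]
rack 0.93 [410.0, 205.0, 469.0, 279.0] 3241 [ 0.506 -0.254  0.06 ]
tube1_cap 0.45 [421.0, 266.0, 430.0, 271.0] 58 [ 0.446 -0.211  0.087]
wash_center 0.98 [369.0, 96.0, 413.0, 144.0] 1329 [ 0.754 -0.136  0.122]
reagent_center 0.79 [349.0, 284.0, 370.0, 305.0] 499 [ 0.388 -0.082  0.067]
```

View pics/scene0.png

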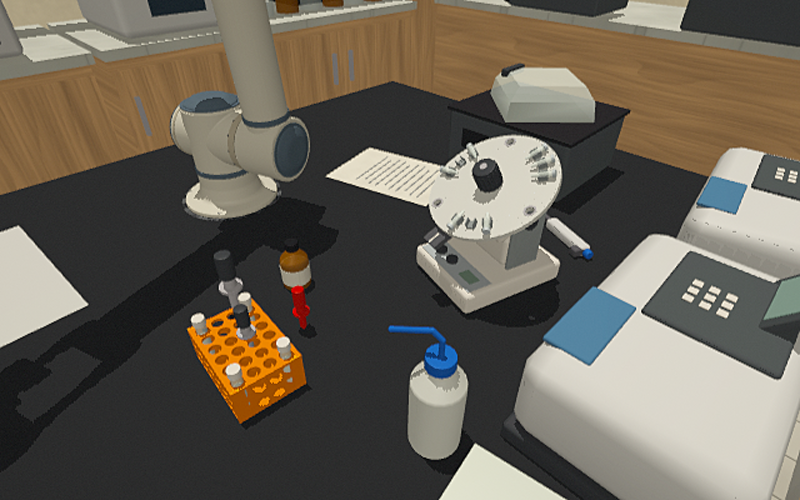

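View pics/top0.png

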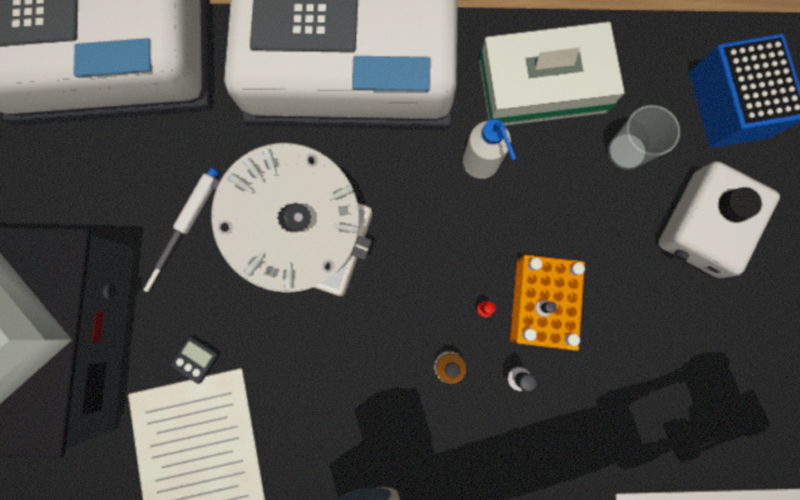

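The real pin is the dark-gripped one in the rack: scene picture (240,318), top picture (548,307). The tall grey pin and the red pin are look-alikes. The wheel's lock holes are at about (312,160), (225,227) and (328,266) in the top picture, and the lug is at (362,245). Next I fit the wheel.

```bash
cat > w.py <<'E'
from h import *
from scipy.optimize import least_squares
def frame(c,yaw):  # c: x,y of rotator; yaw: horizontal dir of lean (front)
    h=np.array([np.cos(yaw),np.sin(yaw),0]);n=h*.5+np.array([0,0,np.sqrt(3)/2])
    x=n*.5-np.array([0,0,1]);x=-(x-n*0);x=np.array([0,0,1])-n*n[2];x/=np.linalg.norm(x) # up slope
    return np.array([c[0],c[1],.190]),np.column_stack([x,np.cross(n,x),n])
def rect(f,o,R,h,sc=2000,half=.15):
    N=int(2*half*sc);v,u=np.mgrid[:N,:N]
    # image: up = upslope, left = +y (looking down on face)
    P=o+R[:,2]*h+(half-v/sc)[...,None]*R[:,0]+(half-u/sc)[...,None]*R[:,1]
    q=(P@f["world_to_cam"][:3,:3].T+f["world_to_cam"][:3,3])@f["camera_matrix"].T
    uv=(q[...,:2]/q[...,2:]).astype(np.float32)
    return cv2.remap(f["color"],uv[...,0],uv[...,1],cv2.INTER_CUBIC)[...,::-1]
E
python3 - <<'E'
from w import *
pl=[]
for c in("top","scene"):
    f=viewer.grab_frame(c);W=cloud(f)
    m=np.zeros((400,640),bool)
    for r in nets.silhouettes(c,"lock_a"):
        if np.median(W[r["region"]][:,0][~np.isnan(W[r["region"]][:,0])])>.55 and r["region"].sum()>5000: m=r["region"];break
    hsv=f["color"].astype(int)
    m=m&(hsv.min(-1)>150)&~np.isnan(W[...,0])&(W[...,2]>.12)
    P=W[m];best=None;rng=np.random.default_rng(0)
    for _ in range(300):
        a=P[rng.choice(len(P),3)];n=np.cross(a[1]-a[0],a[2]-a[0]);n/=np.linalg.norm(n)+1e-12
        k=abs((P-a[0])@n)<.002
        if best is None or k.sum()>best.sum():best=k
    Q=P[best];q=Q.mean(0);n=np.linalg.svd(Q-q,full_matrices=False)[2][2];n*=np.sign(n[2])
    yaw=np.arctan2(n[1],n[0])
    o,R=frame((0,0),yaw);xy=(Q-q)@R[:,:2]
    # rim circle: enclosing circle of the mask
    (cx,cy),r=cv2.minEnclosingCircle(xy.astype(np.float32)[np.linalg.norm(xy,axis=1)<.13])
    C=q+R[:,0]*cx+R[:,1]*cy
    print(c,len(P),best.sum(),n.round(3),"tilt",np.degrees(np.arccos(n[2])),"yaw",np.degrees(yaw),"face centre",C.round(4),"r",r)
    pl.append((C-.008*R[:,2],yaw))
C=np.mean([p[0] for p in pl],0);yaw=np.mean([p[1] for p in pl]);print(C,np.degrees(yaw))
o,R=frame(C,yaw)
ims=[]
for c in("top","scene"):
    im=rect(viewer.grab_frame(c),o,R,.008,1300)
    N=im.shape[0]//2
    cv2.circle(im,(N,N),int(.096*1300),(0,0,255),1);cv2.circle(im,(N,N),int(.112*1300),(0,255,0),1)
    ims.append(im)
cv2.imwrite("pics/rect.png",np.hstack(ims))
E
```

```text
top 9653 7689 [-0.143 -0.478  0.867] tilt 29.909812502442925 yaw -106.7075599440104 face centre [0.6121 0.173  0.1974] r 0.1121773049235344
scene 5104 4522 [-0.145 -0.478  0.866] tilt 29.973555391777243 yaw -106.92475695467301 face centre [0.6139 0.1747 0.1964] r 0.11303259432315826
[0.61414958 0.17769863 0.18994704] -106.8161584493417Traceback (most recent call last):
  File "<stdin>", line 29, in <module>
cv2.error: OpenCV(4.12.0) :-1: error: (-5:Bad argument) in function 'circle'
> Overload resolution failed:
>  - Layout of the output array img is incompatible with cv::Mat
>  - Expected Ptr<cv::UMat> for argument 'img'
```

```bash
sed -i 's/\[...,::-1\]$/[...,::-1].copy()/' w.py; python3 - <<'E'
from w import *
o,R=frame((.6141,.1777),np.radians(-106.8));ims=[]
for c in("top","scene"):
    im=rect(viewer.grab_frame(c),o,R,.008,1300);N=im.shape[0]//2
    cv2.circle(im,(N,N),int(.096*1300),(0,0,255),1);cv2.circle(im,(N,N),int(.112*1300),(0,255,0),1)
    ims.append(im)
cv2.imwrite("pics/rect.png",np.hstack(ims))
E
```

```text
(no output)
```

View pics/rect.png

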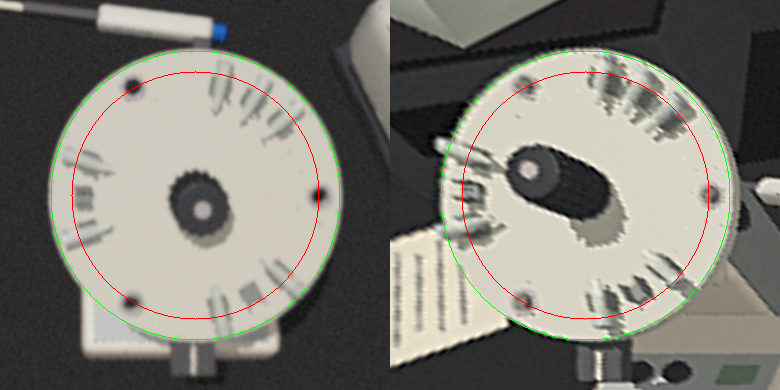

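The rectified views fit the rim well. The lug is at the bottom, as expected, and the nearest lock hole is about 31° away, so the wheel needs to turn counter-clockwise. Next I measure the angles and plan the move to the hub.

```bash
cat >> w.py <<'E'
from scipy.spatial.transform import Rotation as Ro
OC,YAW=(.6141,.1777),np.radians(-106.8)
O,R=frame(OC,YAW);n=R[:,2]
LUG=O-.096*R[:,0]-.002*n
def pose(p,y):  # tool with z=-n-like given by y: rotation with z axis -n, y axis given
    y=y-n*(y@n);y/=np.linalg.norm(y);z=-n;return np.column_stack([np.cross(y,z),y,z])
def delta(p,Rt,nrows=None):
    s=telemetry.observe();d=(p-s["tool_pos"])/.03;rv=Ro.from_matrix(Rt@s["tcp_rot"].T).as_rotvec(degrees=True)/45
    k=nrows or int(np.ceil(max(np.abs(d).max(),np.linalg.norm(rv)/.155,1)))
    print("from",s["tool_pos"].round(4),"to",np.round(p,4),"rows",k,"per row xyz",(d/k).round(3),"rot",(rv/k).round(4),"| total",d.round(3),rv.round(3))
def holes(f,o=O):
    im=rect(f,o,R,.008,2000);N=im.shape[0]//2;g=im.max(-1).astype(float)
    a=np.radians(np.arange(0,360,.25));r=np.arange(.092,.1005,.001)
    A,Q=np.meshgrid(a,r);v=(N-2000*Q*np.cos(A)).astype(np.float32);u=(N-2000*Q*np.sin(A)).astype(np.float32)
    p=cv2.remap(np.ascontiguousarray(g,dtype=np.float32),u,v,cv2.INTER_LINEAR).mean(0)
    return np.degrees(a),p
def centroid(f,ang,lim=None):
    im=rect(f,O,R,.008,2000);N=im.shape[0]//2;c=.096*np.array([np.cos(np.radians(ang)),np.sin(np.radians(ang))])
    u,v=N-2000*c[1],N-2000*c[0];h=22;u0,v0=int(u)-h,int(v)-h
    p=im[v0:v0+2*h,u0:u0+2*h].max(-1).astype(float);w=np.clip(np.median(p)-25-p,0,None)
    vv,uu=np.mgrid[:2*h,:2*h]
    k=np.hypot(vv-h,uu-h)<h;w=w*k
    x=(N-(v0+(w*vv).sum()/w.sum()))/2000;y=(N-(u0+(w*uu).sum()/w.sum()))/2000
    return x,y,np.degrees(np.arctan2(y,x)),np.hypot(x,y)
E
python3 - <<'E'
from w import *
for c in("top","scene"):
    f=viewer.grab_frame(c)
    for a in(150,30,270): print(c,np.round(centroid(f,a),4))
print("n",n,"x",R[:,0],"lug",LUG)
HUB=O+.036*n;G=HUB-.0187*n
s=telemetry.observe()
# y direction: neutral 15deg azimuth, start 15 deg clockwise about n
y0=Ro.from_rotvec(-15*np.pi/180*n).apply(np.array([np.cos(.26),np.sin(.26),0])-0*n)
Rt=pose(0,y0)
print("hover");delta(G+.09*n,Rt)
print("Rt",Rt.round(3).tolist())
# upright version of the target: at lift
E
```

```text
top [-8.240000e-02  4.940000e-02  1.490471e+02  9.610000e-02]
top [ 0.0836  0.048  29.8579  0.0964]
top [ -0.      -0.0952 -90.011    0.0952]
scene [-8.220000e-02  4.600000e-02  1.507647e+02  9.420000e-02]
scene [ 0.0844  0.0448 27.9844  0.0955]
scene [-1.00000e-04 -9.79000e-02 -9.00789e+01  9.79000e-02]
n [-0.1445159  -0.47865975  0.8660254 ] x [0.25030888 0.829063   0.5       ] lug [0.59035938 0.09906727 0.14026795]
hover
from [ 0.2219 -0.5575  0.2226] to [0.5986 0.1263 0.2829] rows 23 per row xyz [0.546 0.991 0.087] rot [ 0.02   -0.0231  0.061 ] | total [12.557 22.794  2.009] [ 0.46  -0.531  1.402]
Rt [[0.026, 0.989, 0.145], [0.873, -0.093, 0.479], [0.487, 0.114, -0.866]]
```

Request:
servo_tool([
  {"x": 0.52, "y": 0.95, "z": 0.4, "rx": 0.019, "ry": -0.022, "rz": 0.058, "jaw": 1},
  {"x": 0.52, "y": 0.95, "z": 0.4, "rx": 0.019, "ry": -0.022, "rz": 0.058, "jaw": 1},
  {"x": 0.52, "y": 0.95, "z": 0.4, "rx": 0.019, "ry": -0.022, "rz": 0.058, "jaw": 1},
  {"x": 0.52, "y": 0.95, "z": 0.4, "rx": 0.019, "ry": -0.022, "rz": 0.058, "jaw": 1},
  {"x": 0.52, "y": 0.95, "z": 0.4, "rx": 0.019, "ry": -0.022, "rz": 0.058, "jaw": 1},
  {"x": 0.52, "y": 0.95, "z": 0.2, "rx": 0.019, "ry": -0.022, "rz": 0.058, "jaw": 1},
  {"x": 0.52, "y": 0.95, "z": 0, "rx": 0.019, "ry": -0.022, "rz": 0.058, "jaw": 1},
  {"x": 0.52, "y": 0.95, "z": 0, "rx": 0.019, "ry": -0.022, "rz": 0.058, "jaw": 1},
  {"x": 0.52, "y": 0.95, "z": 0, "rx": 0.019, "ry": -0.022, "rz": 0.058, "jaw": 1},
  {"x": 0.52, "y": 0.95, "z": 0, "rx": 0.019, "ry": -0.022, "rz": 0.058, "jaw": 1},
  {"x": 0.52, "y": 0.95, "z": 0, "rx": 0.019, "ry": -0.022, "rz": 0.058, "jaw": 1},
  {"x": 0.52, "y": 0.95, "z": 0, "rx": 0.019, "ry": -0.022, "rz": 0.058, "jaw": 1},
  {"x": 0.52, "y": 0.95, "z": 0, "rx": 0.019, "ry": -0.022, "rz": 0.058, "jaw": 1},
  {"x": 0.52, "y": 0.95, "z": 0, "rx": 0.019, "ry": -0.022, "rz": 0.058, "jaw": 1},
  {"x": 0.52, "y": 0.95, "z": 0, "rx": 0.019, "ry": -0.022, "rz": 0.058, "jaw": 1},
  {"x": 0.52, "y": 0.95, "z": 0, "rx": 0.019, "ry": -0.022, "rz": 0.058, "jaw": 1},
  {"x": 0.52, "y": 0.95, "z": 0, "rx": 0.019, "ry": -0.022, "rz": 0.058, "jaw": 1},
  {"x": 0.52, "y": 0.95, "z": 0, "rx": 0.019, "ry": -0.022, "rz": 0.058, "jaw": 1},
  {"x": 0.52, "y": 0.95, "z": 0, "rx": 0.019, "ry": -0.022, "rz": 0.058, "jaw": 1},
  {"x": 0.52, "y": 0.95, "z": 0, "rx": 0.019, "ry": -0.022, "rz": 0.058, "jaw": 1},
])

```text
t: 3.22
tool_pos: [0.5344, 0.014, 0.2889]
tcp_rot: [[0.223, 0.961, 0.165], [0.878, -0.272, 0.394], [0.424, 0.056, -0.904]]
force: [-0.3, 0.1, 0.7]
width: 0.0881
finger_force: 0.0
```

```bash
cat > hub.py <<'E'
from w import *
G=O+(.036-.0187)*n
Rt=pose(0,Ro.from_rotvec(-15*np.pi/180*n).apply(np.array([np.cos(.26),np.sin(.26),0])))
E
python3 - <<'E'
from hub import *
delta(G+.09*n,Rt);print(telemetry.observe()["qpos"].round(1))
E
```

```text
from [0.5344 0.014  0.2889] to [0.5986 0.1263 0.2829] rows 4 per row xyz [ 0.535  0.936 -0.05 ] rot [ 0.0197 -0.0223  0.0598] | total [ 2.141  3.743 -0.2  ] [ 0.079 -0.089  0.239]
[-18.5 -10.7  82.6  26.1 104.6   4. ]
```

Request:
servo_tool([
  {"x": 0.535, "y": 0.936, "z": -0.05, "rx": 0.02, "ry": -0.022, "rz": 0.06, "jaw": 1},
  {"x": 0.535, "y": 0.936, "z": -0.05, "rx": 0.02, "ry": -0.022, "rz": 0.06, "jaw": 1},
  {"x": 0.535, "y": 0.936, "z": -0.05, "rx": 0.02, "ry": -0.022, "rz": 0.06, "jaw": 1},
  {"x": 0.535, "y": 0.936, "z": -0.05, "rx": 0.02, "ry": -0.022, "rz": 0.06, "jaw": 1},
  {"x": 0.0723, "y": 0.239, "z": -0.433, "jaw": 1},
  {"x": 0.0723, "y": 0.239, "z": -0.433, "jaw": 1},
  {"x": 0.0723, "y": 0.239, "z": -0.433, "jaw": 1},
  {"jaw": 1},
])

```text
validation failed for argument at $.mo...
```

```bash
python3 - <<'E'
from hub import *
delta(G,Rt,5);print(telemetry.observe()["qpos"].round(1))
ims=[]
for c in("top","scene"):
    f=viewer.grab_frame(c);u,v=proj(f,G).astype(int);save(f,"a.png")
    a=f["color"][max(v-80,0):max(v-80,0)+190,u-100:u+100,::-1];ims.append(cv2.resize(a,(400,380)))
cv2.imwrite("pics/hub.png",np.hstack(ims))
E
```

```text
from [0.5344 0.014  0.2889] to [0.6116 0.1694 0.205 ] rows 5 per row xyz [ 0.515  1.036 -0.56 ] rot [ 0.0158 -0.0179  0.0479] | total [ 2.574  5.179 -2.798] [ 0.079 -0.089  0.239]
[-18.5 -10.7  82.6  26.1 104.6   4. ]
```

View pics/hub.png

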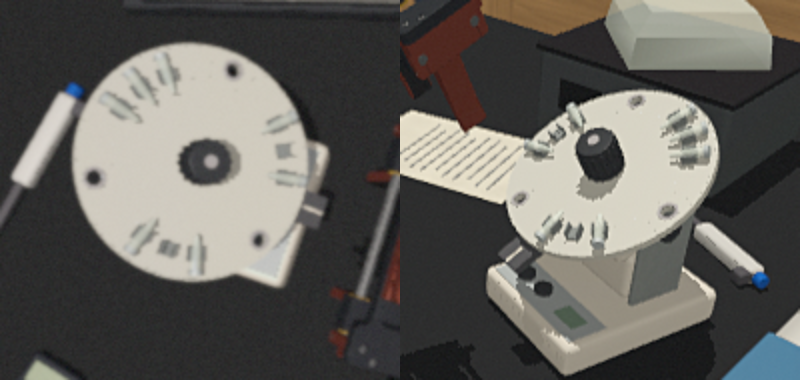

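The move was refused because every row needs all of its fields, so nothing has moved: the picture shows the gripper still to the side. I resend it with full rows.

Request:
servo_tool([
  {"x": 0.535, "y": 0.936, "z": -0.05, "rx": 0.02, "ry": -0.022, "rz": 0.06, "jaw": 1},
  {"x": 0.535, "y": 0.936, "z": -0.05, "rx": 0.02, "ry": -0.022, "rz": 0.06, "jaw": 1},
  {"x": 0.535, "y": 0.936, "z": -0.05, "rx": 0.02, "ry": -0.022, "rz": 0.06, "jaw": 1},
  {"x": 0.535, "y": 0.936, "z": -0.05, "rx": 0.02, "ry": -0.022, "rz": 0.06, "jaw": 1},
  {"x": 0.0723, "y": 0.239, "z": -0.433, "rx": 0, "ry": 0, "rz": 0, "jaw": 1},
  {"x": 0.0723, "y": 0.239, "z": -0.433, "rx": 0, "ry": 0, "rz": 0, "jaw": 1},
  {"x": 0.0723, "y": 0.239, "z": -0.433, "rx": 0, "ry": 0, "rz": 0, "jaw": 1},
  {"x": 0, "y": 0, "z": 0, "rx": 0, "ry": 0, "rz": 0, "jaw": 1},
])

```text
t: 3.98
tool_pos: [0.6037, 0.1465, 0.2401]
tcp_rot: [[0.031, 0.99, 0.138], [0.873, -0.094, 0.478], [0.486, 0.106, -0.867]]
force: [-0.2, 0.5, 0.1]
width: 0.0875
finger_force: 0.0
```

```bash
python3 - <<'E'
from hub import *
delta(G,Rt,5);print(telemetry.observe()["qpos"].round(1))
ims=[]
for c in("top","scene"):
    f=viewer.grab_frame(c);u,v=proj(f,G).astype(int)
    a=f["color"][max(v-80,0):max(v-80,0)+190,u-100:u+100,::-1];ims.append(cv2.resize(a,(400,380)))
cv2.imwrite("pics/hub2.png",np.hstack(ims))
E
```

```text
from [0.6037 0.1465 0.2401] to [0.6116 0.1694 0.205 ] rows 5 per row xyz [ 0.053  0.153 -0.234] rot [ 0.0001 -0.002   0.0003] | total [ 0.264  0.764 -1.171] [ 0.    -0.01   0.002]
[-5.6 -1.8 80.6 29.4 94.6  2.4]
```

View pics/hub2.png

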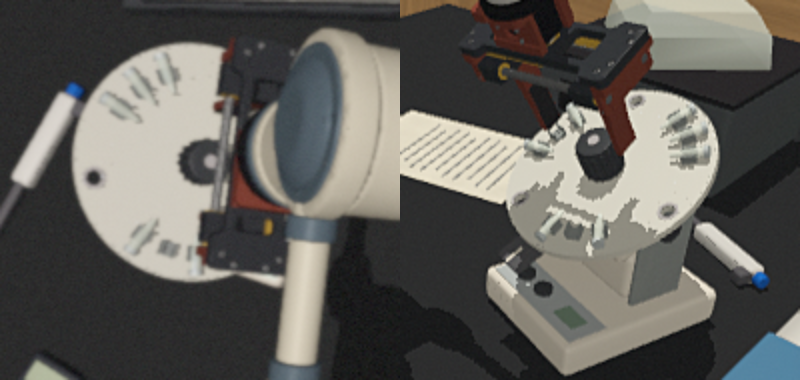

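The open fingers straddle the knob in both views, with the knob at (205,160) in the left one and (598,150) in the right one. I lower the tool and close.

Request:
servo_tool([
  {"x": 0.066, "y": 0.191, "z": -0.293, "rx": 0, "ry": -0.0025, "rz": 0, "jaw": 1},
  {"x": 0.066, "y": 0.191, "z": -0.293, "rx": 0, "ry": -0.0025, "rz": 0, "jaw": 1},
  {"x": 0.066, "y": 0.191, "z": -0.293, "rx": 0, "ry": -0.0025, "rz": 0, "jaw": 1},
  {"x": 0.066, "y": 0.191, "z": -0.293, "rx": 0, "ry": -0.0025, "rz": 0, "jaw": 1},
  {"x": 0, "y": 0, "z": 0, "rx": 0, "ry": 0, "rz": 0, "jaw": 0},
  {"x": 0, "y": 0, "z": 0, "rx": 0, "ry": 0, "rz": 0, "jaw": -0.5},
  {"x": 0, "y": 0, "z": 0, "rx": 0, "ry": 0, "rz": 0, "jaw": -1},
  {"x": 0, "y": 0, "z": 0, "rx": 0, "ry": 0, "rz": 0, "jaw": -1},
  {"x": 0, "y": 0, "z": 0, "rx": 0, "ry": 0, "rz": 0, "jaw": -1},
  {"x": 0, "y": 0, "z": 0, "rx": 0, "ry": 0, "rz": 0, "jaw": -1},
  {"x": 0, "y": 0, "z": 0, "rx": 0, "ry": 0, "rz": 0, "jaw": -1},
  {"x": 0, "y": 0, "z": 0, "rx": 0, "ry": 0, "rz": 0, "jaw": -1},
])

```text
t: 5.08
tool_pos: [0.6108, 0.1693, 0.2085]
tcp_rot: [[0.025, 0.989, 0.146], [0.873, -0.092, 0.479], [0.487, 0.115, -0.866]]
force: [-2.8, -0.4, 1.2]
width: 0.0397
finger_force: 30.0
```

```bash
python3 - <<'E'
from hub import *
s=telemetry.observe();print({k:np.round(v,3).tolist() for k,v in s.items()})
delta(G,Rt,1)
E
```

```text
{'t': 5.083, 'qpos': [-3.273, -1.179, 83.233, 29.107, 90.155, 2.436], 'qvel': [0.008, -0.121, 0.279, -0.214, -0.578, -0.098], 'effort': [0.265, -38.691, -40.982, 2.559, -2.912, 0.019], 'tool_pos': [0.611, 0.169, 0.209], 'tcp_rot': [[0.025, 0.989, 0.146], [0.873, -0.092, 0.479], [0.487, 0.115, -0.866]], 'force': [-2.81, -0.436, 1.194], 'wrist_torque': [-0.214, 0.568, 0.272], 'finger_force': 30.006, 'width': 0.04}
from [0.6108 0.1693 0.2085] to [0.6116 0.1694 0.205 ] rows 1 per row xyz [ 0.027  0.002 -0.118] rot [-0.0002  0.0022 -0.0008] | total [ 0.027  0.002 -0.118] [-0.     0.002 -0.001]
```

Request:
servo_tool([
  {"x": 0, "y": 0, "z": 0, "rx": -0.0122, "ry": -0.0404, "rz": 0.0731, "jaw": -1},
  {"x": 0, "y": 0, "z": 0, "rx": -0.0122, "ry": -0.0404, "rz": 0.0731, "jaw": -1},
  {"x": 0, "y": 0, "z": 0, "rx": -0.0122, "ry": -0.0404, "rz": 0.0731, "jaw": -1},
  {"x": 0, "y": 0, "z": 0, "rx": -0.0122, "ry": -0.0404, "rz": 0.0731, "jaw": -1},
  {"x": 0, "y": 0, "z": 0, "rx": -0.0122, "ry": -0.0404, "rz": 0.0731, "jaw": -1},
  {"x": 0, "y": 0, "z": 0, "rx": -0.0122, "ry": -0.0404, "rz": 0.0731, "jaw": -1},
  {"x": 0, "y": 0, "z": 0, "rx": -0.0122, "ry": -0.0404, "rz": 0.0731, "jaw": -1},
  {"x": 0, "y": 0, "z": 0, "rx": -0.0122, "ry": -0.0404, "rz": 0.0731, "jaw": -1},
  {"x": 0, "y": 0, "z": 0, "rx": 0, "ry": 0, "rz": 0, "jaw": -1},
  {"x": 0, "y": 0, "z": 0, "rx": 0, "ry": 0, "rz": 0, "jaw": -1},
  {"x": 0, "y": 0, "z": 0, "rx": 0, "ry": 0, "rz": 0, "jaw": -1},
])

```text
t: 6.0
tool_pos: [0.6102, 0.1693, 0.2084]
tcp_rot: [[-0.48, 0.866, 0.144], [0.798, 0.362, 0.481], [0.364, 0.345, -0.865]]
force: [-10.7, -2.2, 2.8]
width: 0.0392
finger_force: 30.0
```

```bash
python3 - <<'E'
from hub import *
s=telemetry.observe()
rv=Ro.from_matrix(s["tcp_rot"]@Rt.T).as_rotvec(degrees=True);print(rv, rv@n, s["force"],s["wrist_torque"],s["width"],s["qpos"].round(1))
for c in("top","scene"):
    f=viewer.grab_frame(c)
    for a in(180,60,300): print(c,np.round(centroid(f,a),4))
f=viewer.grab_frame("scene")
cv2.imwrite("pics/al.png",np.hstack([cv2.resize(rect(viewer.grab_frame(c),O,R,.008,1300),(390,390)) for c in("top","scene")]))
E
```

```text
[ -4.2476979  -14.59362731  26.41675596] 30.476823609477275 [-10.74675599  -2.17967286   2.82732773] [-0.41483697  1.46356197  0.86432898] 0.0391697759614265 [ -3.4  -1.2  83.2  29.2  90.3 -28.1]
top [-8.750000e-02 -2.200000e-03 -1.785566e+02  8.750000e-02]
top [4.76000e-02 8.94000e-02 6.19812e+01 1.01300e-01]
top [ 5.01000e-02 -8.44000e-02 -5.92913e+01  9.81000e-02]
scene [-9.60000e-02 -5.40000e-03 -1.76776e+02  9.62000e-02]
scene [4.41000e-02 7.69000e-02 6.01776e+01 8.87000e-02]
scene [ 4.90000e-02 -8.54000e-02 -6.01678e+01  9.84000e-02]
```

View pics/al.png

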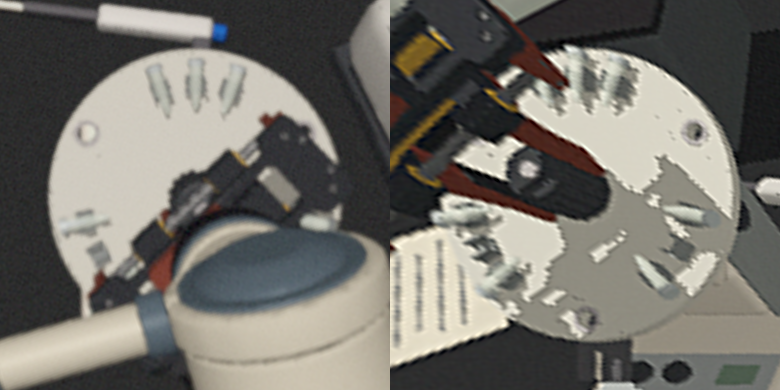

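The wheel turned 30.5° and a hole now stands at the lug: in the right view, hole (588,318) over lug (600,360). I release and retreat along the spindle.

Request:
servo_tool([
  {"x": 0, "y": 0, "z": 0, "rx": 0, "ry": 0, "rz": 0, "jaw": 0.4},
  {"x": 0, "y": 0, "z": 0, "rx": 0, "ry": 0, "rz": 0, "jaw": 0.4},
  {"x": 0, "y": 0, "z": 0, "rx": 0, "ry": 0, "rz": 0, "jaw": 0.4},
  {"x": 0, "y": 0, "z": 0, "rx": 0, "ry": 0, "rz": 0, "jaw": 0.4},
  {"x": -0.072, "y": -0.239, "z": 0.433, "rx": 0, "ry": 0, "rz": 0, "jaw": 0.6},
  {"x": -0.108, "y": -0.359, "z": 0.65, "rx": 0, "ry": 0, "rz": 0, "jaw": 0.6},
  {"x": -0.144, "y": -0.479, "z": 0.866, "rx": 0, "ry": 0, "rz": 0, "jaw": 0.6},
  {"x": -0.144, "y": -0.479, "z": 0.866, "rx": 0, "ry": 0, "rz": 0, "jaw": 0.6},
  {"x": -0.2, "y": -0.8, "z": 0.5, "rx": 0, "ry": 0, "rz": 0, "jaw": 0.6},
  {"x": -0.2, "y": -0.9, "z": 0, "rx": 0, "ry": 0, "rz": 0, "jaw": 0.6},
  {"x": -0.2, "y": -0.9, "z": 0, "rx": 0, "ry": 0, "rz": 0, "jaw": 0.6},
  {"x": -0.2, "y": -0.9, "z": 0, "rx": 0, "ry": 0, "rz": 0, "jaw": 0.6},
  {"x": -0.2, "y": -0.9, "z": 0, "rx": 0, "ry": 0, "rz": 0, "jaw": 0.6},
])

```text
t: 7.33
tool_pos: [0.5682, -0.0106, 0.3082]
tcp_rot: [[-0.479, 0.865, 0.15], [0.8, 0.36, 0.481], [0.362, 0.35, -0.864]]
force: [-0.0, -0.8, 0.1]
width: 0.0704
finger_force: 0.0
```

```bash
python3 - <<'E'
from hub import *
s=telemetry.observe();print(s["t"],s["tool_pos"],s["qpos"].round(1))
ims=[]
for c in("top","scene"):
    f=viewer.grab_frame(c);W=cloud(f)
    H=np.array([centroid(f,a)[:2] for a in(180,60,300)]);m=H.mean(0)
    print(c,H.round(4).tolist(),"c",m.round(4),[round(np.degrees(np.arctan2(*(h-m)[::-1])),1) for h in H])
    # lug edges
    im=rect(f,O,R,-.002,4000,.15);ims.append(cv2.resize(im[940:1200,450:750],(390,338)))
    # pin
    for r in nets.silhouettes(c,"pin_grip"):
        m=r["region"];P=W[m];P=P[~np.isnan(P[:,0])]
        if len(P) and abs(np.median(P[:,0])-.49)<.04 and abs(np.median(P[:,1])+.24)<.04:
            Q=P[P[:,2]>np.nanmax(P[:,2])-.006];print("pin",r["p"],r["bbox"],"ztop",P[:,2].max(),np.median(P,0),"top c",Q.mean(0),(Q.min(0)+Q.max(0))/2,len(Q))
cv2.imwrite("pics/lug.png",np.hstack(ims))
E
```

```text
7.3333 [ 0.56821413 -0.01064267  0.30823158] [-22.7  -2.5  74.5  31.9 108.2 -39.3]
top [[-0.0958, 0.0001], [0.0476, 0.0894], [0.0487, -0.0823]] c [0.0001 0.0024] [np.float64(-178.6), np.float64(61.4), np.float64(-60.2)]
pin 0.46 [430.8, 241.4, 441.2, 254.9] ztop 0.615342333935341 [ 0.49158397 -0.23440547  0.06987908] top c [ 0.46697558 -0.1018431   0.61427788] [ 0.4669612  -0.10175192  0.61447081] 3
scene [[-0.0949, -0.0023], [0.0488, 0.0809], [0.0489, -0.0854]] c [ 0.0009 -0.0023] [np.float64(-180.0), np.float64(60.1), np.float64(-60.0)]
pin 0.75 [186.5, 244.9, 205.0, 276.2] ztop 0.11481797164162366 [ 0.50037994 -0.24291363  0.0843383 ] top c [ 0.49628212 -0.24134947  0.11176156] [ 0.49495639 -0.24107225  0.11188245] 81
```

View pics/lug.png

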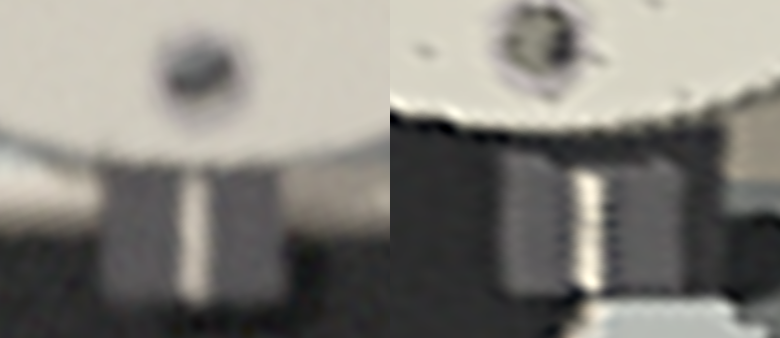

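The lug's index line at (195,235) and the hole at (198,72) are in line to within about 1 mm. Next I locate the pin from its grip's top disc and the rack.

```bash
cat > pin.py <<'E'
from w import *
def pin():
    for c in("top","scene"):
        f=viewer.grab_frame(c);W=cloud(f);col=f["color"].astype(int)
        near=(np.hypot(W[...,0]-.494,W[...,1]+.24)<.03)
        m=near&(W[...,2]>.1085)&(W[...,2]<.119);P=W[m]
        if len(P)>5:
            (a,b),r=cv2.minEnclosingCircle(P[:,:2].astype(np.float32));print(c,"disc",len(P),P.mean(0).round(4),"enc",round(a,4),round(b,4),round(r,4),proj(f,[.494,-.24,.113]))
        for lo,hi,nm in((.075,.113,"grip"),(.063,.0685,"collar")):
            m2=near&(W[...,2]>lo)&(W[...,2]<hi);m2&=(col.max(-1)-col.min(-1)<50)
            P=W[m2]
            if len(P)>10: print("  ",nm,len(P),P[:,:2].mean(0).round(4),((P.min(0)+P.max(0))/2).round(4),(P.max(0)-P.min(0)).round(3))
        # rack rectangle at its top
        m3=(col[...,0]>140)&(col[...,0]-col[...,2]>90)&(col[...,1]<col[...,0]-40)&(abs(W[...,2]-.062)<.006)&(np.hypot(W[...,0]-.5,W[...,1]+.25)<.13)
        print("  rack",m3.sum(),cv2.minAreaRect(W[m3][:,:2].astype(np.float32)*1000) if m3.sum()>50 else None)
E
python3 -c "from pin import *;pin()"
```

```text
top disc 16 [ 0.4951 -0.2355  0.1121] enc 0.4952 -0.2368 0.0072 [439.95493974 244.60925254]
   grip 36 [ 0.4927 -0.2343] [ 0.4922 -0.2355  0.0975] [0.017 0.006 0.03 ]
   collar 39 [ 0.4926 -0.2356] [ 0.493  -0.2378  0.0658] [0.026 0.017 0.005]
  rack 650 ((481.1183166503906, -253.09060668945312), (104.61066436767578, 107.77973937988281), 84.79637908935547)
scene disc 82 [ 0.4964 -0.2415  0.1119] enc 0.4949 -0.2415 0.01 [191.43142933 245.70180875]
   grip 204 [ 0.5    -0.2426] [ 0.4955 -0.2413  0.0941] [0.019 0.019 0.038]
   collar 92 [ 0.4993 -0.2428] [ 0.4958 -0.2417  0.0657] [0.026 0.026 0.005]
  rack 2236 ((507.68536376953125, -231.03738403320312), (150.8359375, 154.39389038085938), 84.36891174316406)
```

```bash
cat >> pin.py <<'E'
a=np.radians(-5);yd=np.array([np.cos(a),np.sin(a),0]);z=np.array([0,0,-1.])
RP=np.column_stack([np.cross(yd,z),yd,z])
PG=np.array([.495,-.241,.096-.0187])
E
python3 -c "
from pin import *
delta(PG+[0,0,.065],RP)"
```

```text
from [ 0.5687 -0.0087  0.3081] to [ 0.495  -0.241   0.1423] rows 8 per row xyz [-0.307 -0.968 -0.691] rot [-0.0713  0.0465 -0.0862] | total [-2.456 -7.745 -5.526] [-0.571  0.372 -0.69 ]
```

Request:
servo_tool([
  {"x": -0.246, "y": -0.775, "z": -0.3, "rx": -0.057, "ry": 0.037, "rz": -0.069, "jaw": 0.2},
  {"x": -0.246, "y": -0.775, "z": -0.3, "rx": -0.057, "ry": 0.037, "rz": -0.069, "jaw": 0.2},
  {"x": -0.246, "y": -0.775, "z": -0.3, "rx": -0.057, "ry": 0.037, "rz": -0.069, "jaw": 0.2},
  {"x": -0.246, "y": -0.775, "z": -0.3, "rx": -0.057, "ry": 0.037, "rz": -0.069, "jaw": 0.2},
  {"x": -0.246, "y": -0.775, "z": -0.3, "rx": -0.057, "ry": 0.037, "rz": -0.069, "jaw": 0.2},
  {"x": -0.246, "y": -0.775, "z": -0.8, "rx": -0.057, "ry": 0.037, "rz": -0.069, "jaw": 0.2},
  {"x": -0.246, "y": -0.775, "z": -0.8, "rx": -0.057, "ry": 0.037, "rz": -0.069, "jaw": 0.2},
  {"x": -0.246, "y": -0.775, "z": -0.8, "rx": -0.057, "ry": 0.037, "rz": -0.069, "jaw": 0.2},
  {"x": -0.246, "y": -0.775, "z": -0.8, "rx": -0.057, "ry": 0.037, "rz": -0.069, "jaw": 0.2},
  {"x": -0.246, "y": -0.775, "z": -0.8, "rx": -0.057, "ry": 0.037, "rz": -0.069, "jaw": 0.2},
  {"x": 0, "y": 0, "z": 0, "rx": 0, "ry": 0, "rz": 0, "jaw": 0.2},
  {"x": 0, "y": 0, "z": 0, "rx": 0, "ry": 0, "rz": 0, "jaw": 0.2},
  {"x": 0, "y": 0, "z": 0, "rx": 0, "ry": 0, "rz": 0, "jaw": 0.2},
])

```text
t: 8.72
tool_pos: [0.4957, -0.2406, 0.1443]
tcp_rot: [[0.085, 0.996, 0.003], [0.996, -0.085, 0.001], [0.001, 0.003, -1.0]]
force: [0.0, -0.3, -0.2]
width: 0.0527
finger_force: 0.0
```

```bash
python3 -c "
from pin import *
pin();delta(PG,RP,4);print(telemetry.observe()['width'])
f=viewer.grab_frame('scene');u,v=proj(f,PG).astype(int);save(f,'p1.png',(u-75,v-75,u+75,v+75),3)
g=viewer.grab_frame('top');u,v=proj(g,PG).astype(int);save(g,'p1t.png',(u-75,v-75,u+75,v+75),3)
cv2.imwrite('pics/p2.png',cv2.resize(np.hstack([cv2.imread('pics/p1.png'),cv2.imread('pics/p1t.png')]),(800,400)))"
```

```text
top disc 68 [ 0.4922 -0.2406  0.1127] enc 0.4923 -0.2423 0.0101 [439.95493974 244.60925254]
   grip 67 [ 0.4916 -0.2375] [ 0.4919 -0.2403  0.0971] [0.017 0.016 0.032]
   collar 49 [ 0.4917 -0.2359] [ 0.493  -0.2392  0.0658] [0.026 0.02  0.005]
  rack 966 ((503.4588623046875, -231.5541229248047), (127.32676696777344, 154.4862823486328), 53.58430862426758)
scene disc 68 [ 0.4976 -0.2424  0.1116] enc 0.495 -0.2409 0.0105 [191.43142933 245.70180875]
   grip 196 [ 0.5005 -0.243 ] [ 0.4958 -0.2408  0.094 ] [0.022 0.019 0.038]
   collar 91 [ 0.4994 -0.2425] [ 0.496  -0.2406  0.0658] [0.026 0.027 0.005]
  rack 2208 ((507.6315002441406, -230.91552734375), (151.2613067626953, 154.59165954589844), 84.20357513427734)
from [ 0.4959 -0.2412  0.1452] to [ 0.495  -0.241   0.0773] rows 4 per row xyz [-0.008  0.002 -0.566] rot [ 0.0003  0.0015 -0.0004] | total [-0.03   0.007 -2.265] [ 0.001  0.006 -0.002]
0.05263482923544893
```

View pics/p2.png

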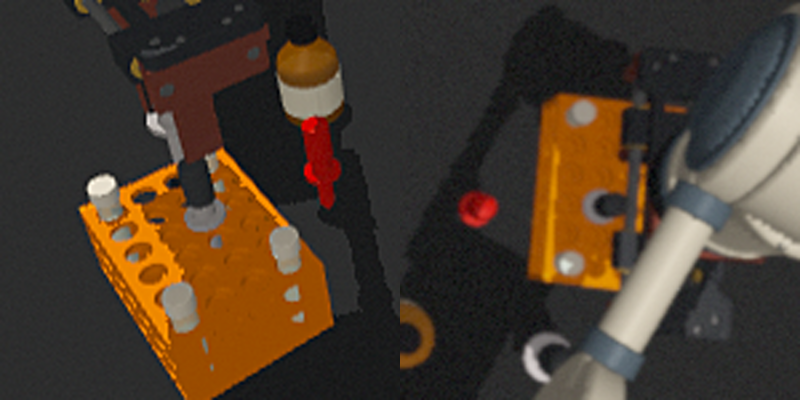

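The fingers straddle the pin's grip along the rack's x, clear of the tubes; the pin is at (205,190) in the left view. The two cameras average to a pin position of (0.494, -0.241). I descend and grip.

Request:
servo_tool([
  {"x": -0.015, "y": 0, "z": -0.566, "rx": 0, "ry": 0.0015, "rz": 0, "jaw": 0.2},
  {"x": -0.015, "y": 0, "z": -0.566, "rx": 0, "ry": 0.0015, "rz": 0, "jaw": 0.2},
  {"x": -0.015, "y": 0, "z": -0.566, "rx": 0, "ry": 0.0015, "rz": 0, "jaw": 0.2},
  {"x": -0.015, "y": 0, "z": -0.566, "rx": 0, "ry": 0.0015, "rz": 0, "jaw": 0.2},
  {"x": 0, "y": 0, "z": 0, "rx": 0, "ry": 0, "rz": 0, "jaw": 0.2},
  {"x": 0, "y": 0, "z": 0, "rx": 0, "ry": 0, "rz": 0, "jaw": -1},
  {"x": 0, "y": 0, "z": 0, "rx": 0, "ry": 0, "rz": 0, "jaw": -1},
  {"x": 0, "y": 0, "z": 0, "rx": 0, "ry": 0, "rz": 0, "jaw": -1},
  {"x": 0, "y": 0, "z": 0, "rx": 0, "ry": 0, "rz": 0, "jaw": -1},
  {"x": 0, "y": 0, "z": 0, "rx": 0, "ry": 0, "rz": 0, "jaw": -1},
  {"x": 0, "y": 0, "z": 0, "rx": 0, "ry": 0, "rz": 0, "jaw": -1},
  {"x": 0, "y": 0, "z": 0, "rx": 0, "ry": 0, "rz": 0, "jaw": -1},
  {"x": 0, "y": 0, "z": 0, "rx": 0, "ry": 0, "rz": 0, "jaw": -1},
])

```text
t: 10.0
tool_pos: [0.4933, -0.2421, 0.0759]
tcp_rot: [[0.088, 0.996, -0.002], [0.996, -0.088, -0.001], [-0.001, -0.002, -1.0]]
force: [-0.8, -0.0, 4.0]
width: 0.0196
finger_force: 30.0
```

Request:
servo_tool([
  {"x": 0, "y": 0, "z": 0.3, "rx": 0, "ry": 0, "rz": 0, "jaw": -1},
  {"x": 0, "y": 0, "z": 0.6, "rx": 0, "ry": 0, "rz": 0, "jaw": -1},
  {"x": 0, "y": 0, "z": 0.9, "rx": 0, "ry": 0, "rz": 0, "jaw": -1},
  {"x": 0, "y": 0, "z": 0.9, "rx": 0, "ry": 0, "rz": 0, "jaw": -1},
  {"x": 0, "y": 0, "z": 0.9, "rx": 0, "ry": 0, "rz": 0, "jaw": -1},
  {"x": 0, "y": 0, "z": 0.9, "rx": 0, "ry": 0, "rz": 0, "jaw": -1},
  {"x": 0, "y": 0, "z": 0.9, "rx": 0, "ry": 0, "rz": 0, "jaw": -1},
  {"x": 0, "y": 0, "z": 0, "rx": 0, "ry": 0, "rz": 0, "jaw": -1},
  {"x": 0, "y": 0, "z": 0, "rx": 0, "ry": 0, "rz": 0, "jaw": -1},
])

```text
t: 10.75
tool_pos: [0.4934, -0.2422, 0.2389]
tcp_rot: [[0.088, 0.996, -0.001], [0.996, -0.088, -0.002], [-0.002, -0.0, -1.0]]
force: [-0.5, -0.2, -1.4]
width: 0.0194
finger_force: 30.0
```

```bash
cat > ins.py <<'E'
from w import *
RI=pose(0,-R[:,1])
# TCP with shoulder s above lug along n; pin_grip is e behind grasp point
def tcp(s,e=.0014): return LUG+n*(s+.034-e-.0187)
E
python3 -c "
from ins import *
s=telemetry.observe();print(s['tool_pos'],s['width'],s['force'])
delta(tcp(.10),RI)
f=viewer.grab_frame('scene');W=cloud(f);t=s['tool_pos']
m=(np.hypot(W[...,0]-t[0],W[...,1]-t[1])<.03)&(W[...,2]<t[2]-.003)&(W[...,2]>t[2]-.09)
P=W[m];Z=np.round((P[:,2]-t[2])*1000/6).astype(int)
for k in np.unique(Z)[::-1]:
  Q=P[Z==k]
  if len(Q)>5: print(k*6,len(Q),Q[:,:2].mean(0).round(4),Q[:,:2].min(0).round(4),Q[:,:2].max(0).round(4))
"
```

```text
[ 0.49337756 -0.24220594  0.23886997] 0.0193623618578017 [-0.47562842 -0.1546472  -1.44666684]
from [ 0.4934 -0.2422  0.2389] to [0.5739 0.0445 0.2389] rows 10 per row xyz [0.268 0.956 0.   ] rot [ 0.0658 -0.0128 -0.0255] | total [2.684e+00 9.558e+00 1.000e-03] [ 0.658 -0.128 -0.255]
-6 26 [ 0.5008 -0.245 ] [ 0.4862 -0.253 ] [ 0.5083 -0.235 ]
-12 83 [ 0.5022 -0.2436] [ 0.4841 -0.2542] [ 0.5097 -0.2287]
-24 26 [ 0.4985 -0.2424] [ 0.4945 -0.2467] [ 0.5016 -0.2357]
-30 23 [ 0.4991 -0.2417] [ 0.4965 -0.2468] [ 0.502  -0.2357]
-36 28 [ 0.4988 -0.2423] [ 0.4931 -0.2467] [ 0.5021 -0.2359]
-42 17 [ 0.4985 -0.2424] [ 0.4928 -0.2461] [ 0.5008 -0.2371]
-48 8 [ 0.498  -0.2414] [ 0.4961 -0.244 ] [ 0.4996 -0.2375]
```

Request:
servo_tool([
  {"x": 0.224, "y": 0.796, "z": 0.1, "rx": 0.055, "ry": -0.011, "rz": -0.021, "jaw": -1},
  {"x": 0.224, "y": 0.796, "z": 0.1, "rx": 0.055, "ry": -0.011, "rz": -0.021, "jaw": -1},
  {"x": 0.224, "y": 0.796, "z": 0.1, "rx": 0.055, "ry": -0.011, "rz": -0.021, "jaw": -1},
  {"x": 0.224, "y": 0.796, "z": 0.1, "rx": 0.055, "ry": -0.011, "rz": -0.021, "jaw": -1},
  {"x": 0.224, "y": 0.796, "z": 0.1, "rx": 0.055, "ry": -0.011, "rz": -0.021, "jaw": -1},
  {"x": 0.224, "y": 0.796, "z": 0.1, "rx": 0.055, "ry": -0.011, "rz": -0.021, "jaw": -1},
  {"x": 0.224, "y": 0.796, "z": 0, "rx": 0.055, "ry": -0.011, "rz": -0.021, "jaw": -1},
  {"x": 0.224, "y": 0.796, "z": 0, "rx": 0.055, "ry": -0.011, "rz": -0.021, "jaw": -1},
  {"x": 0.224, "y": 0.796, "z": 0, "rx": 0.055, "ry": -0.011, "rz": -0.021, "jaw": -1},
  {"x": 0.224, "y": 0.796, "z": -0.2, "rx": 0.055, "ry": -0.011, "rz": -0.021, "jaw": -1},
  {"x": 0.224, "y": 0.796, "z": -0.2, "rx": 0.055, "ry": -0.011, "rz": -0.021, "jaw": -1},
  {"x": 0.224, "y": 0.796, "z": -0.2, "rx": 0.055, "ry": -0.011, "rz": -0.021, "jaw": -1},
  {"x": 0, "y": 0, "z": 0, "rx": 0, "ry": 0, "rz": 0, "jaw": -1},
  {"x": 0, "y": 0, "z": 0, "rx": 0, "ry": 0, "rz": 0, "jaw": -1},
  {"x": 0, "y": 0, "z": 0, "rx": 0, "ry": 0, "rz": 0, "jaw": -1},
])

```text
t: 12.05
tool_pos: [0.573, 0.0442, 0.2358]
tcp_rot: [[0.248, 0.958, 0.143], [0.829, -0.286, 0.481], [0.502, -0.001, -0.865]]
force: [1.1, 0.4, -0.8]
width: 0.0195
finger_force: 30.0
```

```bash
python3 -c "
from ins import *
s=telemetry.observe();print(s['qpos'].round(1),s['width'],s['force'])
T=tcp(.10)-.0006*R[:,0]
delta(T,RI,2);print('in lug frame',(R.T@(s['tool_pos']-LUG)).round(4),R.T@s['tcp_rot'])
f=viewer.grab_frame('scene')
c=f['color'].copy()
for q in np.linspace(.008,.07,5):
  u,v=proj(f,LUG+n*q).round().astype(int);cv2.circle(c,(u,v),0,(255,0,255),-1)
f['color']=c
u,v=proj(f,LUG+n*.03).astype(int);save(f,'i1.png',(u-70,v-70,u+60,v+50),4.5)"
```

```text
[-17.   -4.7  83.9  30.6  99.5   5.2] 0.019537384895684233 [ 1.08310861  0.38064411 -0.83961504]
from [0.573  0.0442 0.2358] to [0.5737 0.0441 0.2386] rows 2 per row xyz [ 0.012 -0.002  0.046] rot [-0.0015 -0.0001 -0.0022] | total [ 0.025 -0.003  0.093] [-0.003 -0.    -0.004]
in lug frame [-0.0021  0.0007  0.1115] [[ 0.99999456  0.00251144  0.00213708]
 [ 0.00250625 -0.99999391  0.00242907]
 [ 0.00214317 -0.0024237  -0.99999477]]
```

View pics/i1.png

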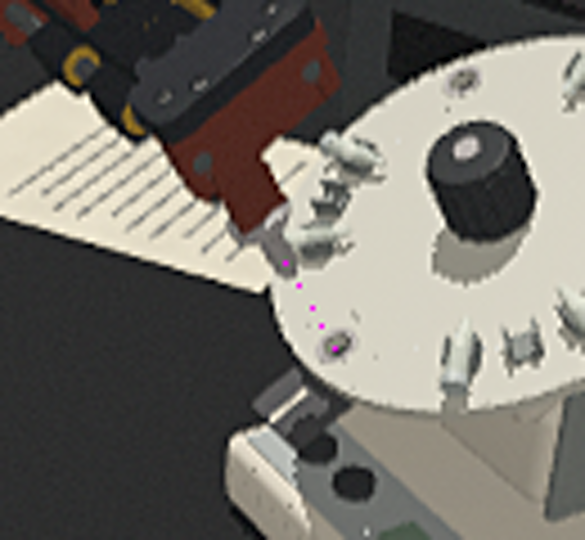

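The pin hangs in line with the hole: the axis marks run from the tip at (285,263) to the hole at (335,345). I make a small correction and descend along the axis.

Request:
servo_tool([
  {"x": 0.107, "y": 0.274, "z": -0.408, "rx": -0.003, "ry": 0, "rz": -0.004, "jaw": -1},
  {"x": 0.0723, "y": 0.2393, "z": -0.433, "rx": 0, "ry": 0, "rz": 0, "jaw": -1},
  {"x": 0.0723, "y": 0.2393, "z": -0.433, "rx": 0, "ry": 0, "rz": 0, "jaw": -1},
  {"x": 0, "y": 0, "z": 0, "rx": 0, "ry": 0, "rz": 0, "jaw": -1},
  {"x": 0, "y": 0, "z": 0, "rx": 0, "ry": 0, "rz": 0, "jaw": -1},
  {"x": 0, "y": 0, "z": 0, "rx": 0, "ry": 0, "rz": 0, "jaw": -1},
])

```text
t: 12.6
tool_pos: [0.5813, 0.0665, 0.1999]
tcp_rot: [[0.249, 0.957, 0.147], [0.829, -0.289, 0.479], [0.501, 0.003, -0.866]]
force: [-0.8, 0.8, -0.0]
width: 0.0194
finger_force: 30.0
```

```bash
python3 -c "
from ins import *
s=telemetry.observe();p=R.T@(s['tool_pos']-LUG);print('lugframe',p.round(4),'shoulder z',p[2]+.0187+.0014-.034,'tipz',p[2]+.0187+.0014-.07,s['force'],s['tcp_rot'].round(3).tolist())
f=viewer.grab_frame('scene')
u,v=proj(f,LUG+n*.03).astype(int);save(f,'i2.png',(u-60,v-50,u+60,v+50),5)"
```

```text
lugframe [ 0.0006 -0.0008  0.0685] shoulder z 0.05464293267864127 tipz 0.01864293267864127 [-0.80127888  0.8295551  -0.01168763] [[0.249, 0.957, 0.147], [0.829, -0.289, 0.479], [0.501, 0.003, -0.866]]
```

View pics/i2.png

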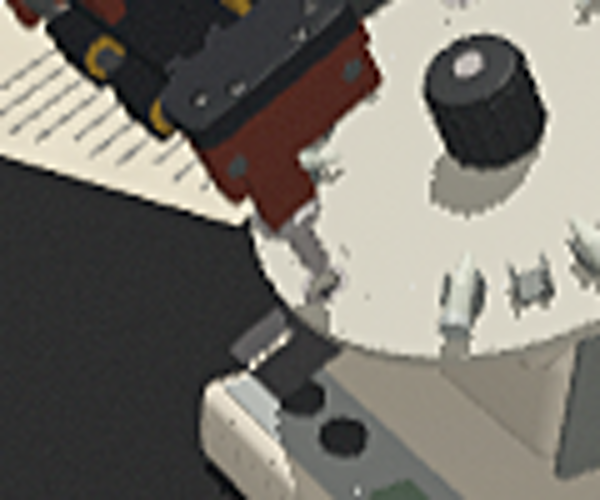

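Request:
servo_tool([
  {"x": 0.002, "y": 0.057, "z": -0.14, "rx": 0, "ry": 0, "rz": 0, "jaw": -1},
  {"x": 0.0217, "y": 0.0718, "z": -0.13, "rx": 0, "ry": 0, "rz": 0, "jaw": -1},
  {"x": 0.0217, "y": 0.0718, "z": -0.13, "rx": 0, "ry": 0, "rz": 0, "jaw": -1},
  {"x": 0.0217, "y": 0.0718, "z": -0.13, "rx": 0, "ry": 0, "rz": 0, "jaw": -1},
  {"x": 0, "y": 0, "z": 0, "rx": 0, "ry": 0, "rz": 0, "jaw": -1},
  {"x": 0, "y": 0, "z": 0, "rx": 0, "ry": 0, "rz": 0, "jaw": -1},
])

```text
t: 13.15
tool_pos: [0.5828, 0.0757, 0.1823]
tcp_rot: [[0.249, 0.957, 0.145], [0.829, -0.289, 0.479], [0.501, 0.001, -0.865]]
force: [0.5, 0.2, -0.5]
width: 0.0195
finger_force: 30.0
```

```bash
cat > chk.py <<'E'
from ins import *
s=telemetry.observe();p=R.T@(s['tool_pos']-LUG);print('lugframe',p.round(4),'shoulder z',round(p[2]+.0187+.0014-.034,4),'tipz',round(p[2]+.0187+.0014-.07,4),'force lug frame',(R.T@s['force']).round(1),s['width'])
E
python3 chk.py
```

```text
lugframe [-0.0003  0.0004  0.0487] shoulder z 0.0348 tipz -0.0012 force lug frame [ 0.  -0.5 -0.6] 0.019459186466632767
```

Request:
servo_tool([
  {"x": 0.0217, "y": 0.0718, "z": -0.13, "rx": 0, "ry": 0, "rz": 0, "jaw": -1},
  {"x": 0.0217, "y": 0.0718, "z": -0.13, "rx": 0, "ry": 0, "rz": 0, "jaw": -1},
  {"x": 0.0217, "y": 0.0718, "z": -0.13, "rx": 0, "ry": 0, "rz": 0, "jaw": -1},
  {"x": 0.0217, "y": 0.0718, "z": -0.13, "rx": 0, "ry": 0, "rz": 0, "jaw": -1},
  {"x": 0.0217, "y": 0.0718, "z": -0.13, "rx": 0, "ry": 0, "rz": 0, "jaw": -1},
  {"x": 0, "y": 0, "z": 0, "rx": 0, "ry": 0, "rz": 0, "jaw": -1},
  {"x": 0, "y": 0, "z": 0, "rx": 0, "ry": 0, "rz": 0, "jaw": -1},
])

```text
t: 13.73
tool_pos: [0.5862, 0.0864, 0.163]
tcp_rot: [[0.249, 0.957, 0.145], [0.829, -0.289, 0.479], [0.501, 0.001, -0.865]]
force: [-0.1, 0.7, -1.5]
width: 0.0196
finger_force: 30.0
```

```bash
python3 chk.py
```

```text
lugframe [-0.0002  0.0004  0.0263] shoulder z 0.0124 tipz -0.0236 force lug frame [-0.2  0.3 -1.6] 0.01956966269986453
```

Request:
servo_tool([
  {"x": 0.0097, "y": 0.0319, "z": -0.0577, "rx": 0, "ry": 0, "rz": 0, "jaw": -1},
  {"x": 0.0097, "y": 0.0319, "z": -0.0577, "rx": 0, "ry": 0, "rz": 0, "jaw": -1},
  {"x": 0, "y": 0, "z": 0, "rx": 0, "ry": 0, "rz": 0, "jaw": -1},
  {"x": 0, "y": 0, "z": 0, "rx": 0, "ry": 0, "rz": 0, "jaw": -1},
  {"x": 0, "y": 0, "z": 0, "rx": 0, "ry": 0, "rz": 0, "jaw": -1},
])

```text
t: 14.15
tool_pos: [0.5872, 0.0876, 0.1608]
tcp_rot: [[0.249, 0.957, 0.147], [0.829, -0.289, 0.479], [0.501, 0.003, -0.866]]
force: [-2.2, -3.5, 5.3]
width: 0.0193
finger_force: 30.0
```

```bash
python3 chk.py
```

```text
lugframe [-0.     -0.0002  0.0237] shoulder z 0.0098 tipz -0.0262 force lug frame [-0.8  1.1  6.6] 0.019288445785364663
```

The collar is down: the axial force is 6.6 N and the shoulder is at about 10 mm. I open and retreat along the axis.

Request:
servo_tool([
  {"x": 0, "y": 0, "z": 0, "rx": 0, "ry": 0, "rz": 0, "jaw": 0.1},
  {"x": 0, "y": 0, "z": 0, "rx": 0, "ry": 0, "rz": 0, "jaw": 0.1},
  {"x": 0, "y": 0, "z": 0, "rx": 0, "ry": 0, "rz": 0, "jaw": 0.1},
  {"x": 0, "y": 0, "z": 0, "rx": 0, "ry": 0, "rz": 0, "jaw": 0.1},
  {"x": -0.029, "y": -0.096, "z": 0.173, "rx": 0, "ry": 0, "rz": 0, "jaw": 0.1},
  {"x": -0.072, "y": -0.239, "z": 0.433, "rx": 0, "ry": 0, "rz": 0, "jaw": 0.1},
  {"x": -0.144, "y": -0.479, "z": 0.866, "rx": 0, "ry": 0, "rz": 0, "jaw": 0.1},
  {"x": -0.144, "y": -0.479, "z": 0.866, "rx": 0, "ry": 0, "rz": 0, "jaw": 0.1},
  {"x": -0.144, "y": -0.479, "z": 0.866, "rx": 0, "ry": 0, "rz": 0, "jaw": 0.1},
  {"x": -0.2, "y": -0.9, "z": 0.2, "rx": 0, "ry": 0, "rz": 0, "jaw": 0.1},
  {"x": -0.2, "y": -0.9, "z": 0, "rx": 0, "ry": 0, "rz": 0, "jaw": 0.1},
  {"x": 0, "y": 0, "z": 0, "rx": 0, "ry": 0, "rz": 0, "jaw": 0.1},
  {"x": 0, "y": 0, "z": 0, "rx": 0, "ry": 0, "rz": 0, "jaw": 0.1},
  {"x": 0, "y": 0, "z": 0, "rx": 0, "ry": 0, "rz": 0, "jaw": 0.1},
])

```text
t: 15.32
tool_pos: [0.559, -0.0188, 0.262]
tcp_rot: [[0.25, 0.957, 0.146], [0.828, -0.289, 0.48], [0.502, 0.001, -0.865]]
force: [-0.7, -0.2, 0.3]
width: 0.0481
finger_force: 0.0
```

```bash
python3 -c "
from ins import *
f=viewer.grab_frame('scene');u,v=proj(f,LUG+n*.03).astype(int);W=cloud(f)
L=(W-LUG)@R;m=(np.hypot(L[...,0],L[...,1])<.014)&(L[...,2]>.02)&(L[...,2]<.1);Q=L[m];print('pin top z (want .061)',np.nanmax(Q[:,2]));T=Q[Q[:,2]>np.nanmax(Q[:,2])-.004];print(T.mean(0),len(T))
save(f,'end.png',(u-60,v-50,u+60,v+50),5);print(telemetry.observe()['force'])"
```

```text
pin top z (want .061) 0.061994654756745614
[-0.00169684 -0.00251938  0.05997999] 49
[-0.23383623 -0.03901589 -0.03286808]
```

View pics/end.png

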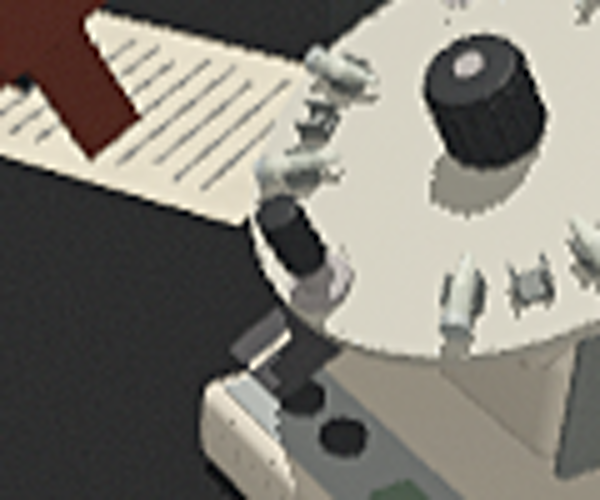

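The pin stands home at (320,290) with its collar on the wheel, and the gripper is clear of it. I hand the job in.

```bash
python3 -c "
from cell import job_done;print(job_done())"
```

```text
the job is handed in; nothing more can be done
None
```

The wheel is lined up with the lug and the lock pin is through both holes with its collar on the wheel; the gripper has let go and is clear. I handed the job in at about 15 s of robot time and got no verdict back.

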